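Stow relief valves and their pipe stubs in the transport rack

ROBOT

A 6-joint arm with a two-finger parallel gripper is mounted at the origin on the work surface. World frame = base frame: x ahead of the robot, y to its left, z up, the work surface at z = 0. Lengths are in mm, angles in rad, forces in N, time in s.
With the tool pointing down it reaches from about 325 to 900 mm from the base axis. Payload 6.1 kg.
Tool frame: the origin (TCP) lies midway between the tips of the shut fingers; the grasp point (between the pads) lies 19 mm behind it; z points along the fingers, y is the line along which they close (so a half turn about z gives the same grasp; the last joint's range is limited). The gripper opens to 87 mm and grips with 3 to 60 N. Pads are 19 mm wide; open, the fingers measure 117 mm over their backs; the gripper's body (75 mm by 190 mm) begins 51 mm behind the grasp point.
Start: joints at [1.197, 0.22, 1.526, -0, 1.395, -0.126], TCP at [153.293, 605.901, 184.138] pointing down, gripper open.
Joint ranges: [-2.98, 2.98], [-0.91, 2.08], [0.09, 2.57], [-1.24, 4.39], [0.2, 2.65], [-2.68, 2.68]. Speed limits (rad/s): [2.57, 2.57, 3.01, 3.14, 3.14, 3.14].

INTERFACE

Orientations are given as a unit quaternion [x, y, z, w].
In Python, from station import * gives the robot as it stands.
- The arm moves only by the shell command python3 -m creep 'ROWS' [OPENING]. ROWS is JSON, one flat list of numbers, 6 for each row, row after row: the shift along the tool's x, y, z in m, then the turn, a rotation vector about the tool's x, y, z in rad. A call has 1 to 20 rows; each row is the pose to reach, as a shift and turn from the pose commanded when the call began, along the tool's axes at that moment; what a row does not reach only later rows make up. A row lasts 1/12 s, in which the tool goes at most 41.7 mm and 7.16 degrees, less where a joint would pass 70% of its speed; a pose out of reach is approached as far as the arm can. A call with a gripper value outside its range is refused whole. OPENING is the opening, from 0 (shut) to 1 (fully open), set as the call begins (- or left out, the last holds). The fingers move at their own pace and stop on an object; the grip force is fixed at half the most. Time passes only in rows, so rows that repeat a pose let the fingers close. It gives the time, the measured TCP pose, the force, the opening and the grip force at its end, in the units of the state.
- sense(): the state, without advancing time (a new reading comes with each control period).
- camera(name): name is "side" or "top"; returns a dict with "frame" (420x560x3 uint8, blue, green, red), "fx", "fy", "cx", "cy" (pixels), "xyz" and "rotation" of the camera in the world. Camera axes: x right, y down, z forward; pixel columns grow to the right and rows downward; lengths in mm; the calibration is good to about 2 mm. A picture is of the moment at which its call begins. There is no depth.
- hand_in(): hands the job in; it is judged then, once.
The state is a dict: "t": time; "joint_pos": joint angles; "dq": joint speeds; "joint_efforts": joint torques, N m; "position": TCP position; "orientation": TCP orientation; "wrist_force": force on the tool from outside, world axes, zero at the start; "torque": the same for the moment, N m; "opening": opening from 0.0 (shut) to 1.0 (fully open); "finger_force": force on a finger pad.
Only numpy, scipy, OpenCV 4.12 (cv2) and the standard library are available. Lean on these libraries where they do the work, as an engineer would, in place of code of your own. Each camera call takes 0.05 s, during which the arm holds its last target. There are 200 camera calls.

TASK

Load the green rack for transport: slide its locking rail fully open, then put every relief valve into a lane of its own, valve first and the pipe stub of the same colour in front of it in the same lane, both standing upright on the lane floor with their foot flanges wholly under the keeper plates and close together against the back stop. Then slide the locking rail fully shut so that its posts bar the lanes. A stub whose valve is not here is not needed; any lane will do, and the other things on the bench stay where they are.

Things in the scene. Friction and masses are not known exactly. Their poses are not given: they have to be found in the camera images.
- rack: Green rack, fixed, 338 mm wide. Origin on the bench, middle of its mouth edge (facing the robot); x runs into the lanes, y left. 3 lanes at y +104, 0, -104 mm, each 78 mm wide, from x 0 (mouth) to a stop wall at x 146; floor 8 mm above the bench. Keeper plates (34 to 42 mm above the bench) roof each lane but for a 42 mm slot along its middle, open at the mouth: flange goes under, neck in the slot.
- lane_left (a point): Middle of the mouth of the left lane (rack y +104 mm), at floor level; axes as the rack's.
- lane_mid (a point): Middle of the mouth of the middle lane, at floor level; axes as the rack's.
- lane_right (a point): Middle of the mouth of the right lane (rack y -104 mm), at floor level; axes as the rack's.
- rail (a joint): Locking rail: flat bar (7 mm high) sliding along rack y 12 mm before the mouth, with three upright posts 104 mm apart. In m: 0 = shut, a post before the middle of each lane; 0.052 = fully open, posts moved to +y, midway between lanes (one beyond the left lane). Stays where left, friction about 3 N. Outer posts 14 mm square, 62 mm high; the middle post is the handle.
- rail_grip (a point): Grip point on the middle post, which has a black grip 18 mm square (sides along rack x and y) from 70 to 113 mm above the bench; this point is on its axis, 95 mm above the bench, 12 mm before the mouth. It moves with the rail.
- valve_red: Relief valve with red cap, standing upright, 112 mm high (and a 3 mm nub on top), about 0.75 kg; may be absent. Round about its z axis: dark foot flange 64 mm dia, 14 mm thick; neck 28 mm dia up to 45 mm; brass body 48 mm dia from 45 to 68 mm; red cap 36 mm dia from 68 to 112 mm (grasp here). Origin at the centre of its underside, z up.
- valve_blue: Relief valve with blue cap, standing upright, 112 mm high (and a 3 mm nub on top), about 0.75 kg; may be absent. Round about its z axis: dark foot flange 64 mm dia, 14 mm thick; neck 28 mm dia up to 45 mm; brass body 48 mm dia from 45 to 68 mm; blue cap 36 mm dia from 68 to 112 mm (grasp here). Origin at the centre of its underside, z up.
- valve_yellow: Relief valve with yellow cap, standing upright, 112 mm high (and a 3 mm nub on top), about 0.75 kg; may be absent. Round about its z axis: dark foot flange 64 mm dia, 14 mm thick; neck 28 mm dia up to 45 mm; brass body 48 mm dia from 45 to 68 mm; yellow cap 36 mm dia from 68 to 112 mm (grasp here). Origin at the centre of its underside, z up.
- stub_red: Pipe stub with red plug, standing upright, 105 mm high, about 0.5 kg. Round about its z axis: bright foot flange 64 mm dia, 14 mm thick; pipe 30 mm dia up to 68 mm; red plug 36 mm dia from 68 to 105 mm (grasp here). Origin at the centre of its underside, z up.
- stub_blue: Pipe stub with blue plug, standing upright, 105 mm high, about 0.5 kg. Round about its z axis: bright foot flange 64 mm dia, 14 mm thick; pipe 30 mm dia up to 68 mm; blue plug 36 mm dia from 68 to 105 mm (grasp here). Origin at the centre of its underside, z up.
- stub_yellow: Pipe stub with yellow plug, standing upright, 105 mm high, about 0.5 kg. Round about its z axis: bright foot flange 64 mm dia, 14 mm thick; pipe 30 mm dia up to 68 mm; yellow plug 36 mm dia from 68 to 105 mm (grasp here). Origin at the centre of its underside, z up.
- wrench: Wrench lying on the bench, 190 mm long along its x; bystander.
- screwdriver: Screwdriver lying on the bench, 200 mm long along its x; bystander.
- grease_jar: Jar 64 mm dia, 75 mm high, origin under its centre; bystander.
- paint_can: Can 72 mm dia, 90 mm high, origin under its centre; bystander.
- pipe_coupling: Brass coupling 52 mm dia, 50 mm high, origin under its centre; bystander.
- brush: Brush lying on the bench, 180 mm long along its x; bystander.
Not all that is in view belongs to the job. What is shaped like the stub_blue but orange or purple is not meant.

How it is judged:
By the outcome, as a careful person would: the job done as asked, in the order asked, and still so for the second after the job is handed in, with the robot touching nothing.
Of valve_red, valve_blue, valve_yellow only 2 to 3 are there at a start; the rules pass over those that are not, and their reading is None.
At some moment in a run one of valve_red, valve_blue, valve_yellow, stub_red, stub_blue, stub_yellow may be knocked a few centimetres aside while the robot is not near it.
It also fails if it takes over 210 s, if anything falls off the work surface, if the arm or the gripper's body presses on something with over 40 N, if the wrist force passes 120 N, or if a joint passes its speed limit or range.

## Working session

There is one attempt and no reset: what is moved stays moved. The work goes in short steps, Python scripts to look and compute and a shell command to move; the robot and the scene stay as the last step left them, time stands still between calls to the robot, and variables do not carry over. Pictures are saved under pics/ and viewed, at most 14 in all, crops included, and the job is handed in when it is done.

```bash
ls; mkdir -p pics
python3 - <<'E'
from station import *
import cv2
for n in ("top","side"):
    c=camera(n); cv2.imwrite(f"pics/{n}0.png",c["frame"]); print(n,c["fx"],c["fy"],c["cx"],c["cy"],c["xyz"],c["rotation"])
s=sense(); print(s)
E
```

```text
pics
top 393.71092537878536 393.71092537878536 280.3380628990465 210.49757839897435 [ 398.84333338  -22.38553049 1146.8650823 ] [-0.70294743  0.70773296 -0.03954571  0.05843892]
side 545.140627411212 545.140627411212 282.53997849144685 211.71869509817512 [  499.33458672 -1455.24625819   896.98303038] [ 0.86430373 -0.01220182  0.01871329 -0.50247388]
{'t': 0.1, 'joint_pos': array([ 1.19692619e+00,  2.21181799e-01,  1.52749650e+00, -4.01758239e-05,
        1.39470906e+00, -1.26089615e-01]), 'dq': array([-0.0002089 , -0.00325062, -0.00019779, -0.00068127,  0.00078683,
        0.0025787 ]), 'joint_efforts': array([ 1.28123622e-03, -4.95947421e+01, -3.88517118e+01,  7.01806345e-02,
        5.15335752e-02, -1.09628206e-04]), 'position': array([153.06142773, 605.3130477 , 183.1254294 ]), 'orientation': array([ 1.23570015e-01,  9.92335450e-01, -8.74352828e-04, -2.02831719e-04]), 'wrist_force': array([ 0.43581573, -0.11141722, -0.51164125]), 'torque': array([ 0.05707061, -0.0452195 , -0.00304896]), 'finger_force': 0.0, 'opening': 0.9998671339334269}
```

View pics/top0.png

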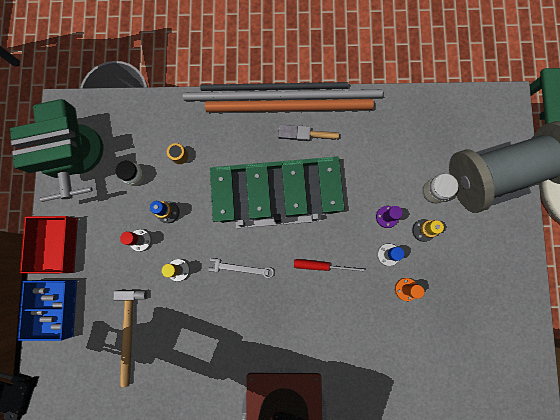

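View pics/side0.png

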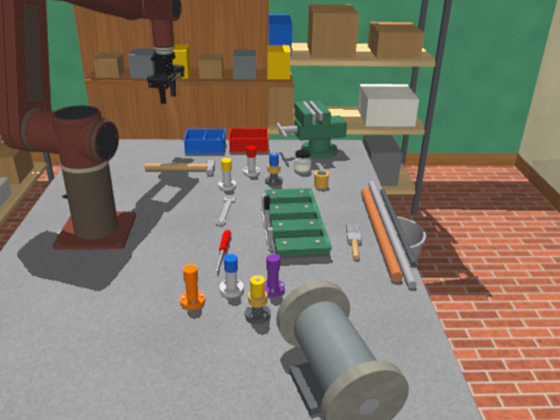

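```bash
cat > h.py <<'E'
import numpy as np, cv2, json
from scipy.spatial.transform import Rotation as R
from station import *
def ray(c,uv):
    d=R.from_quat(c["rotation"]).apply([(uv[0]-c["cx"])/c["fx"],(uv[1]-c["cy"])/c["fy"],1]); return np.array(c["xyz"]),d
def onz(c,uv,z):
    o,d=ray(c,uv); return o+d*(z-o[2])/d[2]
def proj(c,p):
    q=R.from_quat(c["rotation"]).inv().apply(np.array(p)-c["xyz"]); return np.array([c["fx"]*q[0]/q[2]+c["cx"],c["fy"]*q[1]/q[2]+c["cy"]])
def tri(c1,u1,c2,u2):
    o1,d1=ray(c1,u1);o2,d2=ray(c2,u2)
    s=np.linalg.lstsq(np.c_[d1,-d2],o2-o1,rcond=None)[0]
    a,b=o1+s[0]*d1,o2+s[1]*d2; return (a+b)/2,np.linalg.norm(a-b)
HUE=dict(red=[(0,5),(174,180)],yellow=[(24,34)],blue=[(100,125)],orange=[(6,16)],green=[(60,90)])
def blobs(c,col,smin=150,vmin=60,amin=25):
    h=cv2.cvtColor(c["frame"],cv2.COLOR_BGR2HSV); m=0
    for a,b in HUE[col]: m=m|cv2.inRange(h,(a,smin,vmin),(b,255,255))
    n,l,st,ce=cv2.connectedComponentsWithStats(m)
    return [(ce[i].round(1).tolist(),int(st[i,4]),st[i,:4].tolist()) for i in range(1,n) if st[i,4]>amin]
E
python3 - <<'E'
from h import *
t=camera("top");s=camera("side")
for k in ("red","yellow","blue"):
    print(k);
    for n,c in (("t",t),("s",s)):
        print(n,[b for b in blobs(c,k) if b[1]<400])
cr=lambda f,x0,y0,x1,y1,k:cv2.resize(f[y0:y1,x0:x1],None,fx=k,fy=k,interpolation=cv2.INTER_CUBIC)
a=cr(t["frame"],200,145,355,240,5); cv2.imwrite("pics/rack.png",a)
b=cr(s["frame"],250,175,340,270,6); cv2.imwrite("pics/racks.png",b)
E
```

```text
red
t [([126.2, 237.8], 134, [120, 232, 13, 13]), ([310.9, 264.7], 291, [294, 260, 36, 11]), ([253.0, 405.0], 259, [247, 390, 18, 30])]
s [([224.9, 240.0], 151, [220, 230, 11, 23])]
yellow
t [([435.1, 227.4], 81, [430, 221, 13, 12]), ([167.5, 270.2], 128, [162, 264, 12, 13])]
s [([182.0, 57.9], 370, [172, 45, 18, 33]), ([226.1, 163.6], 93, [222, 158, 9, 13]), ([257.1, 286.4], 236, [251, 276, 14, 21])]
blue
t [([156.0, 206.8], 116, [150, 201, 13, 13]), ([396.0, 253.5], 175, [388, 247, 17, 14])]
s [([273.4, 159.3], 95, [269, 153, 9, 13]), ([230.3, 262.6], 206, [224, 254, 13, 18])]
```

View pics/rack.png

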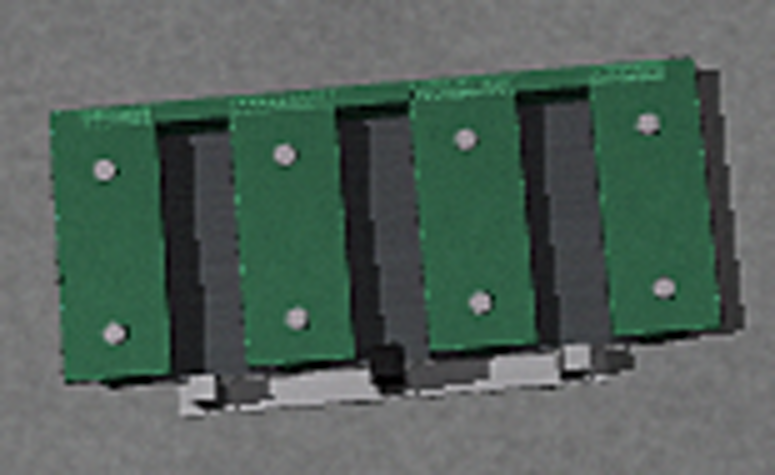

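View pics/racks.png

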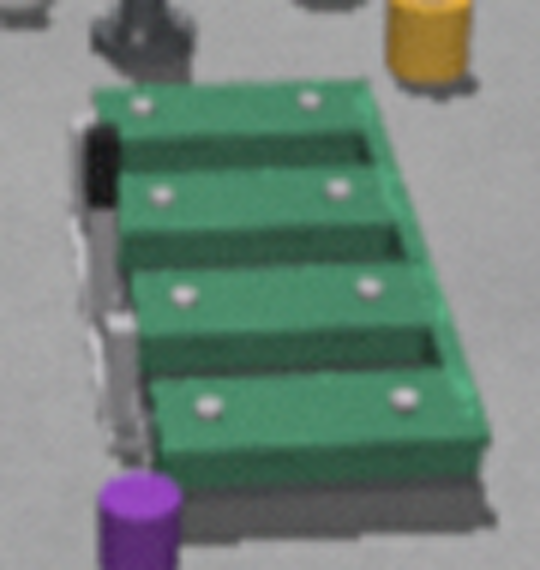

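Run:
```python
from h import *
t=camera("top");s=camera("side")
P=dict(stub_red=((126.2,237.8),(251,155)),valve_yellow=((435.1,227.4),(257.1,286.4)),stub_yellow=((167.5,270.2),(226.1,163.6)),valve_blue=((156,206.8),(273.4,159.3)),stub_blue=((396,253.5),(230.3,262.6)))
for k,(a,b) in P.items(): p,e=tri(t,a,s,b); print(k,p.round(1),round(e,1))
T=np.array([(105,170),(113,333),(285,155),(297,318),(465,140),(480,303),(648,124),(664,288)])
S=np.array([(310,100),(142,105),(339,188),(162,194),(370,288),(184,295),(404,398),(208,406)])
ut=lambda q:(np.array(q)+.5)/5-.5+np.array([200,145]); us=lambda q:(np.array(q)+.5)/6-.5+np.array([250,175])
W=[]
for a,b in zip(T,S):
    p,e=tri(t,ut(a),s,us(b)); W.append(p); print(p.round(1),round(e,1))
W=np.array(W); Z=np.array([onz(t,ut(a),42+1) for a in T]); print("top-only",Z.round(1).tolist())
rows=[Z[4+2]-Z[0],Z[7]-Z[1]]; print("y axis yaw",[np.arctan2(r[0],-r[1]) for r in rows],[np.linalg.norm(r) for r in rows], "mean",Z.mean(0),W.mean(0))
for n,q in dict(fl=(65,382),fl2=(170,375),m1=(247,367),m2=(354,359),m3=(430,352),m4=(537,345),r1=(612,337),fr=(718,328),bl=(50,113),br=(690,60)).items(): print(n,onz(t,ut(q),42).round(1))
p,e=tri(t,ut((388,370)),s,us((103,165)));print("grip",p.round(1),e)
```

```text
stub_red [474.9 433.9  67.1] 4.2
valve_yellow [ 496.7 -405.8   93.4] 0.8
stub_yellow [387.1 308.7  88.7] 1.4
valve_blue [557.1 346.1  89.3] 5.3
stub_blue [ 428.2 -300.6   89.7] 1.2
[645.6 177.5  46.9] 1.3
[551.  171.4  47. ] 1.8
[653.6  74.1  47.5] 0.5
[558.8  66.9  48.1] 1.3
[661.5 -28.9  46.4] 0.5
[566.7 -36.5  47.2] 1.1
[ 669.2 -133.4   47. ] 1.0
[ 574.3 -140.2   47.4] 0.9
top-only [[647.2, 178.2, 43.0], [552.5, 172.1, 43.0], [654.9, 74.5, 43.0], [560.2, 67.4, 43.0], [662.5, -28.9, 43.0], [567.8, -36.5, 43.0], [670.7, -133.8, 43.0], [575.5, -140.7, 43.0]]
y axis yaw [np.float64(0.07515155628411747), np.float64(0.07341825997068821)] [np.float64(312.8849331380516), np.float64(313.6839399854194)] mean [611.40190747  19.04620525  43.        ] [610.0707327   18.86165962  47.17888309]
fl [524.8 199.2  42. ]
fl2 [528.3 139.5  42. ]
m1 [532.5  95.8  42. ]
m2 [536.6  35.1  42. ]
m3 [540.2  -8.   42. ]
m4 [543.7 -68.5  42. ]
r1 [ 547.9 -110.9   42. ]
fr [ 552.5 -170.7   42. ]
bl [681.5 210.9  42. ]
br [ 708.4 -158.8   42. ]
grip [524.8  14.1  94.4] 1.7058744156447194
```

```bash
cat >> h.py <<'E'
YAW=0.074; O=np.array([538.2,13.6])
def rk(x,y):
    c,s=np.cos(YAW),np.sin(YAW); return O+[c*x-s*y,s*x+c*y]
def unrk(p):
    c,s=np.cos(YAW),np.sin(YAW); d=np.array(p[:2])-O; return np.array([c*d[0]+s*d[1],-s*d[0]+c*d[1]])
def row(x,y,z,frm=None):
    "row (m, rad) to TCP x,y,z, pointing down, tool y along rack y"
    s=sense(); r=R.from_quat(s["orientation"]); p=np.array(s["position"]) if frm is None else np.array(frm)
    q=R.from_matrix(np.array([[np.sin(YAW+np.pi/2),np.cos(YAW+np.pi/2),0],[-np.cos(YAW+np.pi/2),np.sin(YAW+np.pi/2),0],[0,0,-1]]).T)
    q=R.from_matrix(np.c_[[-np.cos(YAW),-np.sin(YAW),0],[-np.sin(YAW),np.cos(YAW),0],[0,0,-1]])
    return (r.inv().apply(np.array([x,y,z])-p)/1000).round(4).tolist()+(r.inv()*q).as_rotvec().round(3).tolist()
E
python3 - <<'E'
from h import *
g=rk(-12,1); print(g, row(*g,200), row(*g,76))
E
```

```text
Traceback (most recent call last):
  File "h.py", line 28, in row
    q=R.from_matrix(np.array([[np.sin(YAW+np.pi/2),np.cos(YAW+np.pi/2),0],[-np.cos(YAW+np.pi/2),np.sin(YAW+np.pi/2),0],[0,0,-1]]).T)
  File "scipy/spatial/transform/_rotation.pyx", line 1143, in scipy.spatial.transform._rotation.Rotation.from_matrix
ValueError: Non-positive determinant (left-handed or null coordinate frame) in rotation matrix 0: [[ 0.99726325  0.07393248  0.        ]
 [-0.07393248  0.99726325  0.        ]
 [ 0.          0.         -1.        ]].
```

```bash
sed -i '/YAW+np.pi/d' h.py
python3 - <<'E'
from h import *
g=rk(-12,1); print(g, row(*g,200), row(*g,76))
E
```

```text
[526.15890853  13.71007348] [-0.5068, -0.4824, -0.016, -0.001, -0.0, -0.322] [-0.5068, -0.4823, 0.108, -0.001, -0.0, -0.322]
```

```bash
python3 -m creep '[-0.03,-0.03,-0.016,0,0,-0.03,-0.507,-0.482,-0.016,-0.001,0,-0.322,-0.507,-0.482,-0.016,-0.001,0,-0.322,-0.507,-0.482,-0.016,-0.001,0,-0.322,-0.507,-0.482,-0.016,-0.001,0,-0.322,-0.507,-0.482,-0.016,-0.001,0,-0.322,-0.507,-0.482,-0.016,-0.001,0,-0.322,-0.507,-0.482,-0.016,-0.001,0,-0.322,-0.507,-0.482,-0.016,-0.001,0,-0.322,-0.507,-0.482,-0.016,-0.001,0,-0.322,-0.507,-0.482,-0.016,-0.001,0,-0.322,-0.507,-0.482,-0.016,-0.001,0,-0.322,-0.507,-0.482,-0.016,-0.001,0,-0.322,-0.507,-0.482,-0.016,-0.001,0,-0.322,-0.507,-0.482,-0.016,-0.001,0,-0.322,-0.507,-0.482,-0.016,-0.001,0,-0.322,-0.507,-0.482,-0.016,-0.001,0,-0.322,-0.507,-0.482,-0.016,-0.001,0,-0.322,-0.507,-0.482,-0.016,-0.001,0,-0.322,-0.507,-0.482,-0.016,-0.001,0,-0.322]' 1
python3 - <<'E'
from h import *
print(sense()["joint_pos"]); g=rk(-12,1); print(row(*g,76))
E
```

```text
t: 1.97
position: [526.1, 14.5, 199.8]
orientation: [-0.037, 0.999, 0.001, -0.0]
wrist_force: [-0.5, 1.3, -0.2]
opening: 1.001
finger_force: 0.0
[-1.23397457e-01 -2.64703331e-02  1.76231015e+00  1.55669986e-03
  1.40679669e+00 -1.76789598e+00]
[-0.0, -0.001, 0.1238, 0.002, -0.001, -0.001]
```

```bash
python3 -m creep '[0,-0.001,0.03,0,0,0,0,-0.001,0.06,0,0,0,0,-0.001,0.09,0,0,0,0,-0.001,0.115,0,0,0,0,-0.001,0.124,0,0,0,0,-0.001,0.124,0,0,0]' && python3 -m creep '[0,0,0,0,0,0,0,0,0,0,0,0,0,0,0,0,0,0,0,0,0,0,0,0,0,0,0,0,0,0,0,0,0,0,0,0,0,0,0,0,0,0,0,0,0,0,0,0]' 0
```

```text
t: 2.47
position: [523.9, 15.1, 73.7]
orientation: [-0.038, 0.999, 0.001, -0.003]
wrist_force: [-0.3, 0.3, -0.0]
opening: 0.998
finger_force: 0.0
t: 3.13
position: [526.7, 13.3, 76.2]
orientation: [-0.037, 0.999, 0.0, 0.0]
wrist_force: [0.4, 0.7, 0.2]
opening: 0.48
finger_force: 0.0
```

```bash
python3 -m creep '[0,0,0,0,0,0,0,0,0,0,0,0,0,0,0,0,0,0,0,0,0,0,0,0,0,0,0,0,0,0,0,0,0,0,0,0]' && python3 -m creep '[0,0.008,0,0,0,0,0,0.016,0,0,0,0,0,0.024,0,0,0,0,0,0.032,0,0,0,0,0,0.038,0,0,0,0,0,0.043,0,0,0,0,0,0.047,0,0,0,0,0,0.049,0,0,0,0,0,0.051,0,0,0,0,0,0.051,0,0,0,0]'
```

```text
t: 3.63
position: [526.7, 13.4, 76.1]
orientation: [-0.037, 0.999, 0.0, 0.0]
wrist_force: [0.3, 0.7, 0.2]
opening: 0.042
finger_force: 0.0
t: 4.47
position: [522.9, 64.5, 76.2]
orientation: [-0.037, 0.999, 0.001, 0.0]
wrist_force: [0.0, 0.3, 0.1]
opening: 0.009
finger_force: 0.0
```

Run:
```python
from h import *
t=camera("top");s=camera("side")
a=cv2.resize(t["frame"][150:245,200:355],None,fx=4,fy=4,interpolation=cv2.INTER_CUBIC)
b=cv2.resize(s["frame"][140:270,230:340],None,fx=4,fy=4,interpolation=cv2.INTER_CUBIC)
o=np.zeros((910,620,3),np.uint8); o[:380]=a; o[385:905,:440]=b
cv2.imwrite("pics/g1.png",cv2.resize(o,None,fx=.65,fy=.65))
```

```text
(no output)
```

View pics/g1.png

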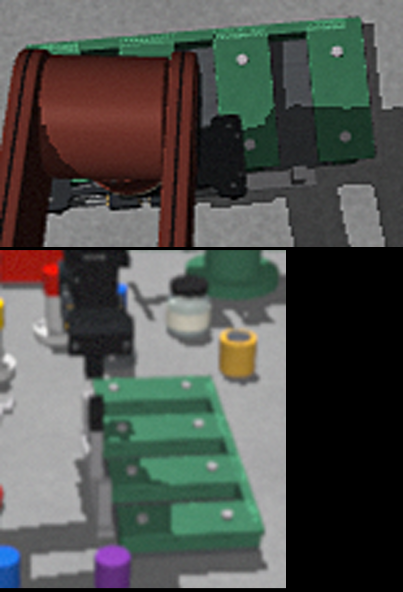

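Run:
```python
from h import *
t=camera("top");s=camera("side")
st=sense();p=st["position"];print(p,proj(s,p),proj(t,p))
for q in ([524.8,14.1,113],[524.8,14.1,70]): print(q,proj(s,q),proj(t,q))
f=s["frame"];cv2.imwrite("pics/g2.png",cv2.resize(f[130:230,225:335],None,fx=6,fy=6,interpolation=cv2.INTER_NEAREST))
```

```text
[522.92198     63.99972557  76.16727807] [265.62770986 199.59783366] [259.21227607 219.89263532]
[524.8, 14.1, 113] [266.51233048 196.75073349] [276.91874262 217.44337876]
[524.8, 14.1, 70] [266.43512129 209.02545865] [277.47633261 219.32703798]
```

View pics/g2.png

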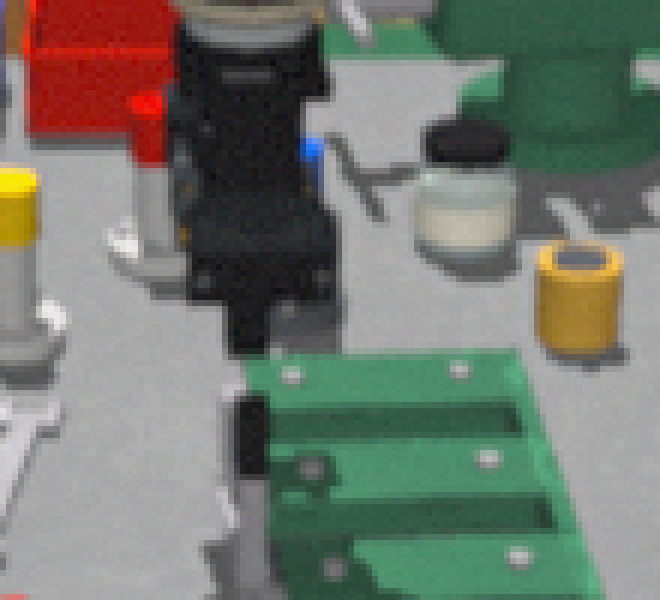

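Run:
```python
from h import *
s=camera("side")
for q in ([153,605,183],[153,605,215]): print(q,proj(s,q))
print(tri(camera("top"),(0,0),s,(0,0))[1])
f=cv2.imread("pics/side0.png");cv2.imwrite("pics/g3.png",cv2.resize(f[40:130,120:220],None,fx=6,fy=6,interpolation=cv2.INTER_NEAREST))
```

```text
[153, 605, 183] [169.07084167 109.66187732]
[153, 605, 215] [168.38628692 101.712819  ]
647.7589175043672
```

View pics/g3.png

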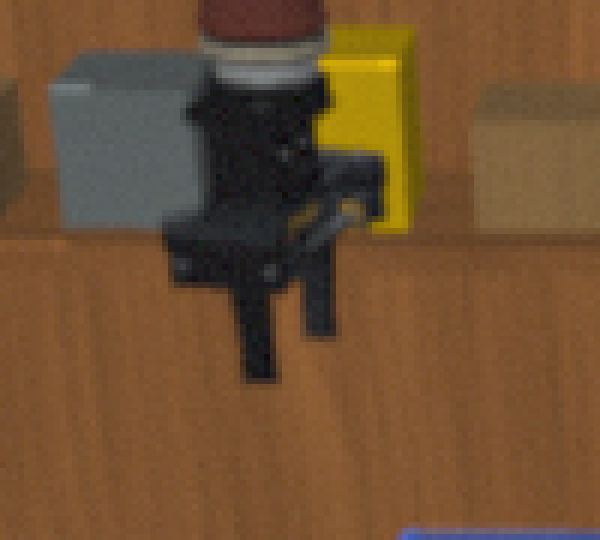

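Run:
```python
from h import *
print(row(523,64,200),row(260,-350,130))
s=camera("side")
for q in ([139,549,183],[139,549,223],[523,49,76],[523,49,116]): print(q,proj(s,q))
```

```text
[-0.0001, 0.0001, -0.1238, 0.001, 0.0, -0.0] [0.2927, -0.3934, -0.0542, 0.001, 0.0, -0.0]
[139, 549, 183] [163.29587198 114.52301657]
[139, 549, 223] [162.3625378  104.37647252]
[523, 49, 76] [265.71419821 201.9144584 ]
[523, 49, 116] [265.7763816  190.60685203]
```

```bash
python3 -m creep '[0,0,-0.04,0,0,0,0,0,-0.08,0,0,0,0,0,-0.124,0,0,0,0.293,-0.393,-0.1,0,0,0,0.293,-0.393,-0.1,0,0,0,0.293,-0.393,-0.1,0,0,0,0.293,-0.393,-0.1,0,0,0,0.293,-0.393,-0.1,0,0,0,0.293,-0.393,-0.1,0,0,0,0.293,-0.393,-0.1,0,0,0,0.293,-0.393,-0.1,0,0,0,0.293,-0.393,-0.1,0,0,0,0.293,-0.393,-0.1,0,0,0,0.293,-0.393,-0.1,0,0,0,0.293,-0.393,-0.1,0,0,0,0.293,-0.393,-0.054,0,0,0,0.293,-0.393,-0.054,0,0,0,0.293,-0.393,-0.054,0,0,0,0.293,-0.393,-0.054,0,0,0]'
python3 - <<'E'
from h import *
p=sense()["position"];t=camera("top");s=camera("side");print(p,proj(t,p),proj(s,p))
o=np.zeros((600,800,3),np.uint8)
for c,x0,n in ((t,0,"t"),(s,400,"s")):
    u,v=proj(c,p).astype(int);x=min(max(u-50,0),460);y=min(max(v-100,0),270);print(n,x,y); o[:,x0:x0+400]=cv2.resize(c["frame"][y:y+150,x:x+100],(400,600),interpolation=cv2.INTER_NEAREST)
cv2.imwrite("pics/g4.png",o)
E
```

```text
t: 6.4
position: [272.9, -341.4, 129.6]
orientation: [-0.028, 1.0, -0.004, -0.009]
wrist_force: [-0.0, -0.0, 0.5]
opening: 0.001
finger_force: 0.0
[ 272.88797831 -341.41695377  129.55424082] [419.59156495 315.8147043 ] [165.82862702 259.20014253]
t 369 215
s 115 159
```

View pics/g4.png

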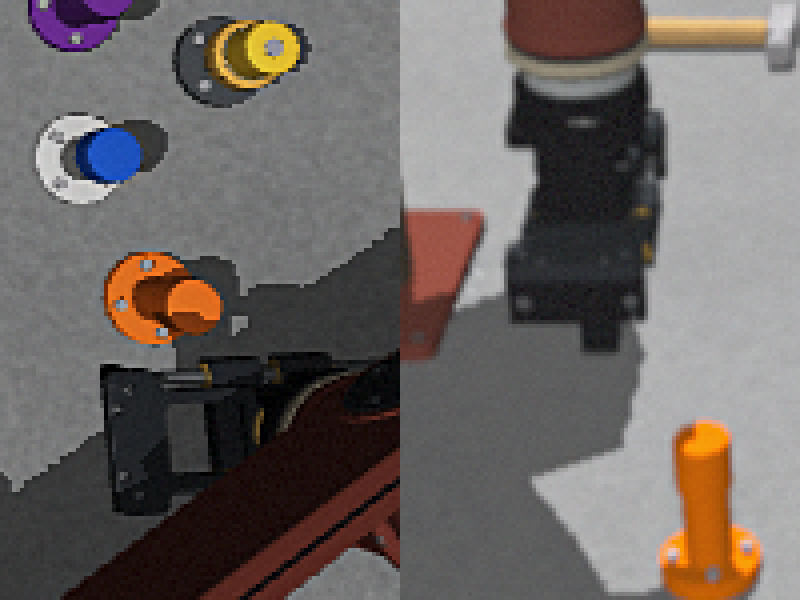

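Run:
```python
from h import *
s=camera("side");t=camera("top");p=sense()["position"];print(p)
for d in ([0,-95,70],[0,-95,110],[0,-15,0],[0,-15,40],[0,0,150]): print(d,proj(s,p+d),proj(t,p+d))
```

```text
[ 273.95998885 -342.67811408  131.13820478]
[0, -95, 70] [157.27175711 257.30562378] [471.69417251 319.20249214]
[0, -95, 110] [155.56907068 242.23421825] [479.92722733 321.65424224]
[0, -15, 0] [165.23942556 262.48400333] [426.36787475 315.4422572 ]
[0, -15, 40] [163.7939027  248.69613327] [432.06590411 317.54935292]
[0, 0, 150] [160.59400528 205.34802837] [443.35500465 324.38663025]
```

```bash
python3 -m creep '[0,0,-0.03,-0.1,0,0,0,0,-0.06,-0.2,0,0,0,0,-0.06,-0.3,0,0,0,0,-0.06,-0.4,0,0,0,0,-0.06,-0.5,0,0,0,0,-0.06,-0.6,0,0,0,0,-0.06,-0.7,0,0,0,0,-0.06,-0.7,0,0,0,0,-0.06,-0.7,0,0,0,0,-0.06,-0.7,0,0]'
python3 - <<'E'
from h import *
st=sense();p=st["position"];t=camera("top");s=camera("side");print(st["joint_pos"].round(3),p,proj(t,p),proj(s,p))
o=np.zeros((600,800,3),np.uint8)
for c,x0,n in ((t,0,"t"),(s,400,"s")):
    u,v=proj(c,p).astype(int);x=min(max(u-50,0),460);y=min(max(v-75,0),270);print(n,x,y); o[:,x0:x0+400]=cv2.resize(c["frame"][y:y+150,x:x+100],(400,600),interpolation=cv2.INTER_NEAREST)
cv2.imwrite("pics/g5.png",o)
E
```

```text
t: 7.43
position: [322.3, -325.5, 203.3]
orientation: [0.01, 0.942, 0.335, -0.034]
wrist_force: [0.4, 0.3, 0.0]
opening: 0.002
finger_force: 0.0
[-1.143  0.359  1.486  0.227  1.946 -2.68 ] [ 322.30812954 -325.50256885  203.31680148] [421.79033225 298.01234765] [184.82104389 230.07043452]
t 371 223
s 134 155
```

View pics/g5.png

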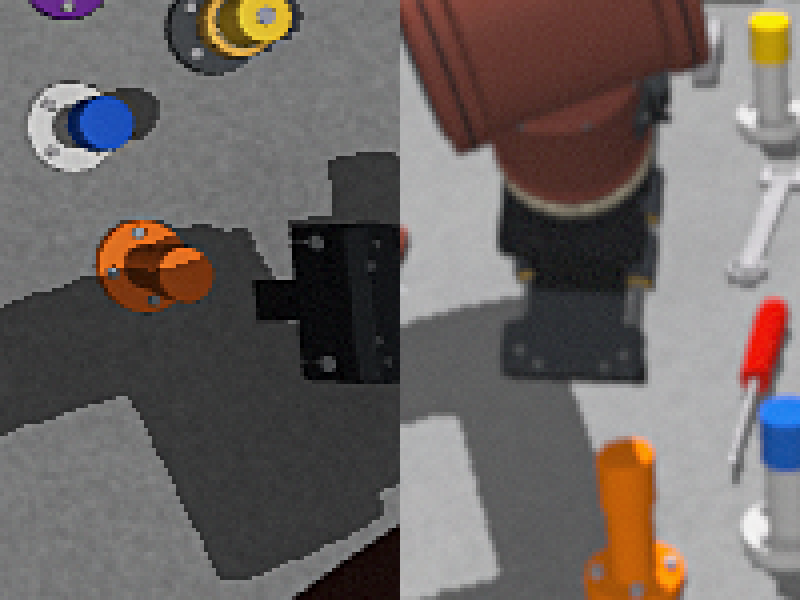

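```bash
python3 - <<'E'
from h import *
t=camera("top");s=camera("side");st=sense();p=np.array(st["position"]);r=R.from_quat(st["orientation"]).as_matrix();print(p,r.round(3))
for D in (0,30,35,40,45):
    q=p-D*r[:,2]; print(D,proj(t,q),"g2",proj(s,[523,49,76+D]),"start near",proj(s,[139,549,183+D]),"g4",proj(s,[273.5,-357,130.4+D]))
E
python3 -m creep '[0,0,0,0.1,0,0,0,0,0,0.2,0,0,0,0,0,0.3,0,0,0,0,0,0.4,0,0,0,0,0,0.5,0,0,0,0,0,0.6,0,0,0,0,0,0.7,0,0,0,0,0,0.7,0,0]' 1
python3 - <<'E'
from h import *
print(sense()["joint_pos"])
E
```

```text
[ 322.13079264 -325.27735161  204.30542174] [[-0.998  0.042 -0.057]
 [-0.003  0.777  0.63 ]
 [ 0.071  0.628 -0.775]]
0 [421.83650859 298.12543345] g2 [265.71419821 201.9144584 ] start near [163.29587198 114.52301657] g4 [165.11548288 262.5747829 ]
30 [433.59021542 298.17490377] g2 [265.76069997 193.4584444 ] start near [162.59754953 106.93135256] g4 [164.03480764 252.28138805]
35 [435.60908121 298.183401  ] g2 [265.76852936 192.03472678] start near [162.48018469 105.65544564] g4 [163.85230712 250.54307682]
40 [437.64566646 298.19197281] g2 [265.7763816  190.60685203] start near [162.3625378  104.37647252] g4 [163.66911397 248.79816825]
45 [439.70020548 298.20062018] g2 [265.78425681 189.17480193] start near [162.24460784 103.09442211] g4 [163.48522422 247.0466247 ]
t: 8.3
position: [322.2, -323.0, 204.5]
orientation: [-0.003, 0.999, -0.011, -0.035]
wrist_force: [0.2, 0.4, 0.3]
opening: 0.525
finger_force: 0.0
[-0.90279266 -0.17382936  1.89144398 -0.06801482  1.45001588 -2.47124808]
```

```bash
python3 - <<'E'
s=open('h.py').read()
s=s.replace("np.c_[[-np.cos(YAW),-np.sin(YAW),0],[-np.sin(YAW),np.cos(YAW),0],[0,0,-1]]","np.c_[[np.cos(YAW),np.sin(YAW),0],[np.sin(YAW),-np.cos(YAW),0],[0,0,-1]]")
s=s.replace("np.array([x,y,z])-p","np.array([x,y,z-D])-p")
s+="D=38 # real finger tips stand this far above the reported TCP (seen in both views)\n"
open('h.py','w').write(s)
E
python3 -m creep '[0,0,0,0.03,0,0.11,0,0,0,0.06,0,0.22,0,0,0,0.06,0,0.34,0,0,0,0.06,0,0.46,0,0,0,0.06,0,0.58,0,0,0,0.06,0,0.7,0,0,0,0.06,0,0.82,0,0,0,0.06,0,0.94,0,0,0,0.06,0,1.06,0,0,0,0.06,0,1.18,0,0,0,0.06,0,1.3,0,0,0,0.06,0,1.42,0,0,0,0.06,0,1.54,0,0,0,0.06,0,1.66,0,0,0,0.06,0,1.78,0,0,0,0.06,0,1.9,0,0,0,0.06,0,2.02,0,0,0,0.06,0,2.14,0,0,0,0.06,0,2.26,0,0,0,0.06,0,2.26]' 1
python3 - <<'E'
from h import *
print(sense()["joint_pos"]);g=rk(-12,1); print(row(*g,200))
E
```

```text
t: 9.97
position: [321.7, -325.8, 203.4]
orientation: [0.903, 0.425, -0.059, -0.009]
wrist_force: [-0.5, 0.5, 0.1]
opening: 1.001
finger_force: 0.0
[-0.87205104 -0.14289527  1.869606   -0.11064004  1.46281863 -0.16659097]
[0.3943, -0.0572, 0.0059, -0.022, 0.121, 0.805]
```

```bash
python3 -m creep '[0.394,-0.057,0.006,-0.022,0.121,0.805,0.394,-0.057,0.006,-0.022,0.121,0.805,0.394,-0.057,0.006,-0.022,0.121,0.805,0.394,-0.057,0.006,-0.022,0.121,0.805,0.394,-0.057,0.006,-0.022,0.121,0.805,0.394,-0.057,0.006,-0.022,0.121,0.805,0.394,-0.057,0.006,-0.022,0.121,0.805,0.394,-0.057,0.006,-0.022,0.121,0.805,0.394,-0.057,0.006,-0.022,0.121,0.805,0.394,-0.057,0.006,-0.022,0.121,0.805,0.394,-0.057,0.006,-0.022,0.121,0.805,0.394,-0.057,0.006,-0.022,0.121,0.805,0.394,-0.057,0.006,-0.022,0.121,0.805]'
python3 - <<'E'
from h import *
g=rk(-12,1); print(row(*g,76))
E
```

```text
t: 11.05
position: [524.3, 14.5, 161.1]
orientation: [0.999, 0.041, -0.001, -0.0]
wrist_force: [-0.5, -0.6, -0.3]
opening: 0.995
finger_force: 0.0
[0.002, 0.0009, 0.1231, -0.0, 0.002, 0.008]
```

```bash
python3 -m creep '[0.002,0.001,0.025,0,0,0,0.002,0.001,0.05,0,0,0,0.002,0.001,0.075,0,0,0,0.002,0.001,0.095,0,0,0,0.002,0.001,0.11,0,0,0,0.002,0.001,0.123,0,0,0,0.002,0.001,0.123,0,0,0]' && python3 -m creep '[0,0,0,0,0,0,0,0,0,0,0,0,0,0,0,0,0,0,0,0,0,0,0,0,0,0,0,0,0,0,0,0,0,0,0,0,0,0,0,0,0,0,0,0,0,0,0,0,0,0,0,0,0,0,0,0,0,0,0,0,0,0,0,0,0,0,0,0,0,0,0,0]' 0
```

```text
t: 11.63
position: [523.7, 12.2, 35.6]
orientation: [0.999, 0.039, -0.003, -0.0]
wrist_force: [-0.1, -0.0, -0.3]
opening: 0.999
finger_force: 0.0
t: 12.63
position: [526.5, 13.7, 38.1]
orientation: [0.999, 0.039, -0.001, -0.0]
wrist_force: [-0.1, -0.6, -1.4]
opening: 0.203
finger_force: 30.0
```

```bash
python3 -m creep '[0,-0.006,0,0,0,0,0,-0.014,0,0,0,0,0,-0.022,0,0,0,0,0,-0.03,0,0,0,0,0,-0.037,0,0,0,0,0,-0.042,0,0,0,0,0,-0.046,0,0,0,0,0,-0.048,0,0,0,0,0,-0.049,0,0,0,0,0,-0.049,0,0,0,0]' && python3 -m creep '[0,-0.001,0,0,0,0,0,-0.002,0,0,0,0,0,-0.002,0,0,0,0]' && python3 -m creep '[0,-0.001,0,0,0,0,0,-0.002,0,0,0,0,0,-0.002,0,0,0,0]'
```

```text
t: 13.47
position: [522.7, 63.2, 38.1]
orientation: [0.999, 0.039, -0.0, -0.0]
wrist_force: [2.4, 0.3, -3.6]
opening: 0.205
finger_force: 30.0
t: 13.72
position: [522.7, 63.1, 38.1]
orientation: [0.999, 0.039, -0.0, 0.001]
wrist_force: [2.6, -7.9, -4.3]
opening: 0.206
finger_force: 30.0
t: 13.97
position: [522.7, 63.1, 38.1]
orientation: [0.999, 0.039, -0.0, 0.003]
wrist_force: [3.1, -14.6, -3.8]
opening: 0.207
finger_force: 30.0
```

```bash
sed -i 's/538.2,13.6/538.2,12.6/' h.py
cat >> h.py <<'E'
def caps(cols=("yellow","blue")):
    t=camera("top");s=camera("side");out=[]
    for k in cols:
        for a in blobs(t,k):
            for b in blobs(s,k):
                p,e=tri(t,a[0],s,b[0])
                if a[1]<400 and b[1]<400 and e<12 and 60<p[2]<130: out.append((k,p.round(1).tolist(),round(e,1),a[1],b[1],"rack",unrk(p).round(1).tolist()))
    for o in out: print(*o)
    return out
E
python3 -m creep '[0,0.004,0,0,0,0,0,0.004,0,0,0,0,0,0.004,0,0,0,0,0,0.004,0,0,0,0,0,0.004,0,0,0,0,0,0.004,0,0,0,0]' 0.8 && python3 -m creep '[0,0.004,-0.03,0,0,0,0,0.004,-0.06,0,0,0,0,0.004,-0.1,0,0,0,0,0.004,-0.125,0,0,0,0,0.004,-0.125,0,0,0]' 1
python3 - <<'E'
from h import *
caps(); print(row(497,-406,203))
E
```

```text
t: 14.47
position: [522.6, 63.0, 38.2]
orientation: [0.999, 0.039, -0.001, -0.0]
wrist_force: [-0.5, 0.4, 0.5]
opening: 0.569
finger_force: 0.0
t: 14.88
position: [527.4, 58.7, 170.4]
orientation: [0.999, 0.039, 0.005, 0.0]
wrist_force: [0.4, -1.0, 0.2]
opening: 0.945
finger_force: 0.0
yellow [497.4, -408.0, 95.8] 2.6 103 235 rack [-71.8, -416.4]
yellow [387.3, 308.7, 88.7] 1.6 130 93 rack [-128.6, 306.5]
blue [559.4, 346.7, 88.3] 1.1 115 70 rack [45.8, 331.6]
blue [427.9, -300.3, 89.5] 1.3 180 224 rack [-133.1, -303.9]
[-0.0637, 0.4612, -0.0005, -0.0, -0.002, 0.005]
```

```bash
python3 -m creep '[-0.03,0.03,0,0,0,0,-0.064,0.461,0,0,0,0.005,-0.064,0.461,0,0,0,0.005,-0.064,0.461,0,0,0,0.005,-0.064,0.461,0,0,0,0.005,-0.064,0.461,0,0,0,0.005,-0.064,0.461,0,0,0,0.005,-0.064,0.461,0,0,0,0.005,-0.064,0.461,0,0,0,0.005,-0.064,0.461,0,0,0,0.005,-0.064,0.461,0,0,0,0.005,-0.064,0.461,0,0,0,0.005,-0.064,0.461,0,0,0,0.005,-0.064,0.461,0,0,0,0.005]'
python3 - <<'E'
from h import *
print(sense()["joint_pos"].round(2),row(497,-406,72))
E
```

```text
t: 16.15
position: [494.2, -405.6, 160.3]
orientation: [0.999, 0.036, -0.002, -0.002]
wrist_force: [0.5, 0.1, 0.1]
opening: 1.0
finger_force: 0.0
[-0.81  0.28  1.51 -0.    1.37  0.69] [0.0032, 0.0011, 0.1263, -0.004, 0.003, -0.002]
```

```bash
python3 -m creep '[0.002,0,0.03,0,0,0,0.002,0,0.06,0,0,0,0.002,0,0.085,0,0,0,0.002,0,0.105,0,0,0,0.002,0,0.118,0,0,0,0.002,0,0.127,0,0,0,0.002,0,0.127,0,0,0,0.002,0,0.127,0,0,0,0.002,0,0.127,0,0,0]' && python3 -m creep '[0,0,0,0,0,0,0,0,0,0,0,0,0,0,0,0,0,0,0,0,0,0,0,0,0,0,0,0,0,0,0,0,0,0,0,0,0,0,0,0,0,0,0,0,0,0,0,0,0,0,0,0,0,0,0,0,0,0,0,0]' 0
```

```text
t: 16.9
position: [498.4, -406.4, 37.8]
orientation: [0.999, 0.037, 0.0, 0.001]
wrist_force: [0.6, -0.2, 1.0]
opening: 1.002
finger_force: 0.0
t: 17.73
position: [497.2, -405.3, 36.0]
orientation: [0.999, 0.037, -0.001, -0.001]
wrist_force: [-0.7, 1.7, 1.2]
opening: 0.406
finger_force: 30.1
```

```bash
python3 -m creep '[0,0,-0.02,0,0,0,0,0,-0.045,0,0,0,0,0,-0.07,0,0,0,0,0,-0.095,0,0,0,0,0,-0.11,0,0,0,0,0,-0.12,0,0,0,0,0,-0.12,0,0,0,0,0,-0.12,0,0,0]'
python3 - <<'E'
from h import *
g=rk(-62,-104);print(g,sense()["opening"],row(*g,12.5+74+60),row(*g,86.5))
E
```

```text
t: 18.4
position: [496.9, -405.3, 154.6]
orientation: [0.999, 0.037, -0.001, -0.001]
wrist_force: [-0.3, 0.4, -8.4]
opening: 0.406
finger_force: 30.1
[484.05865659 -95.69919175] 0.40564966242837885 [0.01, -0.3097, 0.0466, -0.002, 0.002, -0.001] [0.0102, -0.3096, 0.1066, -0.002, 0.002, -0.001]
```

```bash
python3 -m creep '[0.001,-0.02,0,0,0,0,0.002,-0.05,0,0,0,0,0.003,-0.085,0,0,0,0,0.004,-0.12,0,0,0,0,0.005,-0.155,0,0,0,0,0.006,-0.19,0,0,0,0,0.007,-0.225,0,0,0,0,0.008,-0.255,0,0,0,0,0.01,-0.28,0,0,0,0,0.01,-0.3,0,0,0,0,0.01,-0.31,0.01,0,0,0,0.01,-0.31,0.03,0,0,0,0.01,-0.31,0.05,0,0,0,0.01,-0.31,0.07,0,0,0,0.01,-0.31,0.085,0,0,0,0.01,-0.31,0.09,0,0,0,0.01,-0.31,0.09,0,0,0,0.01,-0.31,0.09,0,0,0]'
python3 - <<'E'
from h import *
g=rk(-62,-104);h=rk(110,-104);print(row(*g,86.5),row(*h,86.5))
t=camera("top");s=camera("side")
a=cv2.resize(t["frame"][150:270,210:360],(500,400),interpolation=cv2.INTER_CUBIC)
b=cv2.resize(s["frame"][170:290,220:340],(400,400),interpolation=cv2.INTER_CUBIC)
cv2.imwrite("pics/l1.png",cv2.resize(np.hstack([a,b]),(800,356)))
E
```

```text
t: 19.9
position: [484.0, -96.1, 65.4]
orientation: [0.999, 0.037, -0.001, -0.0]
wrist_force: [-0.2, 0.2, -7.6]
opening: 0.403
finger_force: 30.1
[0.0001, -0.0003, 0.0169, -0.001, 0.002, -0.001] [0.1721, -0.0005, 0.0165, -0.001, 0.002, -0.001]
```

View pics/l1.png

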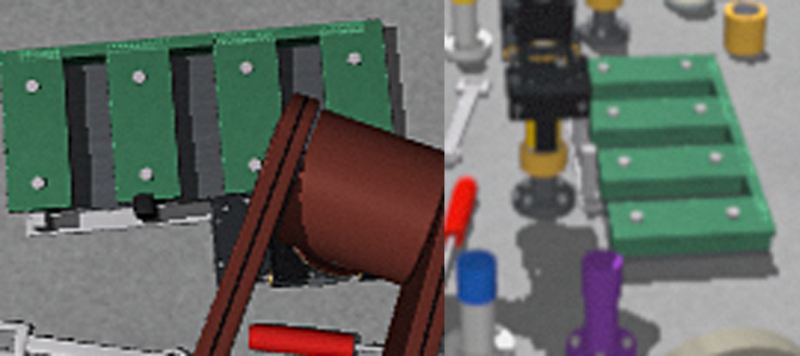

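```bash
python3 -m creep '[0,0,0.008,0,0,0,0,0,0.014,0,0,0,0,0,0.017,0,0,0,0,0,0.017,0,0,0,0.006,0,0.017,0,0,0,0.015,0,0.017,0,0,0,0.026,0,0.017,0,0,0,0.038,0,0.017,0,0,0,0.05,0,0.017,0,0,0,0.056,0,0.017,0,0,0,0.056,0,0.017,0,0,0]' && python3 -m creep '[0.008,0,0,0,0,0,0.02,0,0,0,0,0,0.032,0,0,0,0,0,0.044,0,0,0,0,0,0.056,0,0,0,0,0,0.068,0,0,0,0,0,0.08,0,0,0,0,0,0.092,0,0,0,0,0,0.1,0,0,0,0,0,0.106,0,0,0,0,0,0.106,0,0,0,0,0]'
python3 - <<'E'
from h import *
p=sense()["position"];print(unrk(p),sense()["wrist_force"],sense()["torque"])
E
```

```text
t: 20.92
position: [542.7, -91.9, 49.7]
orientation: [0.999, 0.037, 0.001, 0.0]
wrist_force: [-0.1, -0.5, -6.9]
opening: 0.405
finger_force: 30.1
t: 21.83
position: [647.0, -84.0, 48.9]
orientation: [0.999, 0.037, -0.0, -0.0]
wrist_force: [-1.2, 0.0, -7.3]
opening: 0.406
finger_force: 30.1
[ 101.38868067 -104.34033433] [-1.21021999e+00  6.06772809e-03 -7.27319860e+00] [-0.12713166  0.24620223 -0.03071073]
```

```bash
python3 -m creep '[0.004,0,0,0,0,0,0.007,0,0,0,0,0,0.01,0,0,0,0,0,0.01,0,0,0,0,0]' && python3 -m creep '[0.002,0,0,0,0,0,0.003,0,0,0,0,0,0.003,0,0,0,0,0]' && python3 -m creep '[0,0,0.002,0,0,0,0,0,0.004,0,0,0,0,0,0.005,0,0,0,0,0,0.005,0,0,0]'
python3 - <<'E'
from h import *
p=sense()["position"];print(unrk(p),sense()["wrist_force"],sense()["torque"])
E
```

```text
t: 22.17
position: [656.5, -83.4, 49.1]
orientation: [0.999, 0.037, -0.0, -0.0]
wrist_force: [-0.7, -0.0, -7.0]
opening: 0.407
finger_force: 30.1
t: 22.42
position: [659.2, -83.1, 49.0]
orientation: [0.999, 0.037, -0.0, -0.0]
wrist_force: [-0.4, -0.2, -7.4]
opening: 0.409
finger_force: 30.1
t: 22.75
position: [659.0, -83.1, 44.0]
orientation: [0.999, 0.037, -0.001, -0.0]
wrist_force: [-0.3, -0.1, -6.1]
opening: 0.406
finger_force: 30.1
[ 113.41624033 -104.35388654] [-0.31535347 -0.13726378 -6.14177774] [-0.13371701  0.20851051 -0.09792836]
```

```bash
python3 -m creep '[0.001,0,0,0,0,0,0.002,0,0,0,0,0,0.002,0,0,0,0,0]' && python3 -m creep '[0.001,0,0.001,0,0,0,0.002,0,0.001,0,0,0,0.002,0,0.001,0,0,0]'
```

```text
t: 23.0
position: [660.7, -83.0, 44.3]
orientation: [0.999, 0.037, -0.001, -0.0]
wrist_force: [-5.3, 0.2, -0.9]
opening: 0.409
finger_force: 30.2
t: 23.25
position: [662.3, -83.0, 44.7]
orientation: [0.999, 0.037, -0.002, 0.0]
wrist_force: [-11.2, 0.7, 8.5]
opening: 0.406
finger_force: 30.2
```

```bash
python3 -m creep '[-0.002,0,-0.001,0,0,0,-0.002,0,-0.001,0,0,0]' && python3 -m creep '[0,0,0,0,0,0,0,0,0,0,0,0,0,0,0,0,0,0,0,0,0,0,0,0,0,0,0,0,0,0,0,0,0,0,0,0]' 0.75 && python3 -m creep '[0,0,-0.02,0,0,0,0,0,-0.05,0,0,0,0,0,-0.08,0,0,0,0,0,-0.115,0,0,0,0,0,-0.12,0,0,0,0,0,-0.12,0,0,0]'
python3 - <<'E'
from h import *
caps();print(row(387,309,203))
E
```

```text
t: 23.42
position: [661.0, -83.0, 44.4]
orientation: [0.999, 0.037, -0.0, -0.0]
wrist_force: [-3.3, -0.5, -1.0]
opening: 0.408
finger_force: 30.2
t: 23.92
position: [661.5, -83.0, 44.2]
orientation: [0.999, 0.037, -0.0, -0.0]
wrist_force: [-0.6, 0.4, 0.5]
opening: 0.723
finger_force: 0.0
t: 24.42
position: [664.0, -83.6, 168.7]
orientation: [0.999, 0.037, 0.003, 0.001]
wrist_force: [-0.6, -0.1, 0.3]
opening: 0.754
finger_force: 0.0
yellow [387.3, 308.4, 88.8] 1.6 129 92 rack [-128.6, 306.2]
blue [557.2, 346.3, 88.8] 4.7 117 94 rack [43.6, 331.4]
blue [428.5, -302.9, 90.0] 1.1 150 193 rack [-132.7, -306.5]
[-0.2445, -0.4109, -0.0011, -0.0, 0.001, -0.001]
```

```bash
python3 -m creep '[-0.02,-0.03,0,0,0,0,-0.245,-0.411,0,0,0,0,-0.245,-0.411,0,0,0,0,-0.245,-0.411,0,0,0,0,-0.245,-0.411,0,0,0,0,-0.245,-0.411,0,0,0,0,-0.245,-0.411,0,0,0,0,-0.245,-0.411,0,0,0,0,-0.245,-0.411,0,0,0,0,-0.245,-0.411,0,0,0,0,-0.245,-0.411,0,0,0,0,-0.245,-0.411,0,0,0,0,-0.245,-0.411,0,0,0,0,-0.245,-0.411,0,0,0,0,-0.245,-0.411,0,0,0,0,-0.245,-0.411,0,0,0,0,-0.245,-0.411,0,0,0,0]' 1
python3 - <<'E'
from h import *
print(row(387,308.5,70))
E
```

```text
t: 25.93
position: [387.3, 307.8, 163.7]
orientation: [0.999, 0.036, -0.001, 0.0]
wrist_force: [0.6, -0.4, -0.3]
opening: 1.001
finger_force: 0.0
[0.0, -0.0008, 0.1317, 0.0, 0.002, -0.003]
```

```bash
python3 -m creep '[0,-0.001,0.03,0,0,0,0,-0.001,0.06,0,0,0,0,-0.001,0.085,0,0,0,0,-0.001,0.105,0,0,0,0,-0.001,0.12,0,0,0,0,-0.001,0.13,0,0,0,0,-0.001,0.13,0,0,0,0,-0.001,0.13,0,0,0,0,-0.001,0.13,0,0,0]' && python3 -m creep '[0,0,0,0,0,0,0,0,0,0,0,0,0,0,0,0,0,0,0,0,0,0,0,0,0,0,0,0,0,0,0,0,0,0,0,0,0,0,0,0,0,0,0,0,0,0,0,0,0,0,0,0,0,0,0,0,0,0,0,0]' 0 && python3 -m creep '[0,0,-0.02,0,0,0,0,0,-0.045,0,0,0,0,0,-0.07,0,0,0,0,0,-0.095,0,0,0,0,0,-0.115,0,0,0,0,0,-0.13,0,0,0,0,0,-0.13,0,0,0,0,0,-0.13,0,0,0]'
python3 - <<'E'
from h import *
g=rk(-62,-104);print(row(*g,38+160))
E
```

```text
t: 26.68
position: [387.6, 310.2, 35.4]
orientation: [0.999, 0.036, 0.0, -0.001]
wrist_force: [-0.4, 0.5, 0.3]
opening: 1.001
finger_force: 0.0
t: 27.52
position: [386.4, 309.8, 34.1]
orientation: [0.999, 0.037, -0.001, -0.0]
wrist_force: [0.6, -2.1, 0.6]
opening: 0.415
finger_force: 29.4
t: 28.18
position: [386.6, 310.2, 164.0]
orientation: [0.999, 0.037, -0.0, -0.0]
wrist_force: [-0.3, 0.2, -4.5]
opening: 0.409
finger_force: 29.4
[0.0674, 0.412, 0.0036, -0.001, 0.001, -0.0]
```

```bash
python3 -m creep '[0.003,0.02,0,0,0,0,0.008,0.05,0,0,0,0,0.013,0.085,0,0,0,0,0.019,0.12,0,0,0,0,0.025,0.155,0,0,0,0,0.031,0.19,0,0,0,0,0.037,0.225,0,0,0,0,0.043,0.26,0,0,0,0,0.049,0.295,0,0,0,0,0.055,0.33,0,0,0,0,0.06,0.36,0,0,0,0,0.064,0.385,0,0,0,0,0.066,0.402,0,0,0,0,0.067,0.412,0,0,0,0,0.067,0.412,0.02,0,0,0,0.067,0.412,0.04,0,0,0,0.067,0.412,0.06,0,0,0,0.067,0.412,0.08,0,0,0,0.067,0.412,0.09,0,0,0,0.067,0.412,0.09,0,0,0]'
python3 - <<'E'
from h import *
g=rk(-62,-104);print(row(*g,84.5),row(*rk(40,-104),84.5))
E
```

```text
t: 29.85
position: [480.2, -94.2, 70.1]
orientation: [0.999, 0.037, -0.004, -0.002]
wrist_force: [0.2, 0.4, -4.0]
opening: 0.405
finger_force: 29.8
[0.004, 0.0018, 0.0235, -0.004, 0.008, -0.0] [0.106, 0.0018, 0.0227, -0.004, 0.008, -0.0]
```

```bash
python3 -m creep '[0,0,0.01,0,0,0,0,0,0.02,0,0,0,0,0,0.026,0,0,0,0,0,0.026,0,0,0,0,0,0.026,0,0,0]'
python3 - <<'E'
from h import *
print(row(*rk(40,-104),84.5))
E
```

```text
t: 30.27
position: [483.4, -95.9, 48.0]
orientation: [0.999, 0.037, -0.001, -0.0]
wrist_force: [-0.1, 0.2, -3.5]
opening: 0.408
finger_force: 29.8
[0.1027, -0.0002, 0.0013, -0.001, 0.001, -0.001]
```

```bash
python3 -m creep '[0.006,0,0.001,0,0,0,0.016,0,0.001,0,0,0,0.028,0,0.001,0,0,0,0.04,0,0.001,0,0,0,0.052,0,0.001,0,0,0,0.064,0,0.001,0,0,0,0.076,0,0.001,0,0,0,0.088,0,0.001,0,0,0,0.098,0,0.001,0,0,0,0.106,0,0.001,0,0,0,0.106,0,0.001,0,0,0,0.106,0,0.001,0,0,0]' && python3 -m creep '[0,0,0.003,0,0,0,0,0,0.005,0,0,0,0.002,0,0.005,0,0,0,0.004,0,0.005,0,0,0,0.006,0,0.005,0,0,0,0.007,0,0.005,0,0,0,0.007,0,0.005,0,0,0]'
python3 - <<'E'
from h import *
p=sense()["position"];print(unrk(p))
E
```

```text
t: 31.27
position: [589.8, -88.2, 47.1]
orientation: [0.999, 0.037, -0.0, -0.0]
wrist_force: [-0.0, 0.0, -5.4]
opening: 0.399
finger_force: 29.8
t: 31.85
position: [596.1, -87.8, 42.0]
orientation: [0.999, 0.037, -0.001, -0.0]
wrist_force: [-2.0, -1.4, -2.1]
opening: 0.406
finger_force: 29.8
[  50.35682987 -104.39230807]
```

Push gently to contact.

```bash
python3 -m creep '[0.001,0,0,0,0,0,0.002,0,0,0,0,0,0.002,0,0,0,0,0]' && python3 -m creep '[0.001,0,0,0,0,0,0.002,0,0,0,0,0,0.002,0,0,0,0,0]' && python3 -m creep '[0.001,0,0,0,0,0,0.002,0,0,0,0,0,0.002,0,0,0,0,0]'
```

```text
t: 32.1
position: [597.7, -87.8, 42.3]
orientation: [0.999, 0.037, -0.001, -0.0]
wrist_force: [-5.9, -0.7, 3.1]
opening: 0.406
finger_force: 29.8
t: 32.35
position: [599.6, -87.9, 42.7]
orientation: [0.999, 0.037, -0.001, 0.0]
wrist_force: [-6.6, -2.1, 5.3]
opening: 0.403
finger_force: 29.9
t: 32.6
position: [601.7, -87.9, 43.2]
orientation: [0.999, 0.037, -0.001, 0.0]
wrist_force: [-7.3, -1.3, 7.4]
opening: 0.404
finger_force: 29.9
```

```bash
python3 -m creep '[-0.002,0,0,0,0,0,-0.004,0,0,0,0,0,-0.004,0,0,0,0,0]' && python3 -m creep '[0,0,0,0,0,0,0,0,0,0,0,0,0,0,0,0,0,0,0,0,0,0,0,0,0,0,0,0,0,0,0,0,0,0,0,0]' 0.75 && python3 -m creep '[0,0,-0.02,0,0,0,0,0,-0.05,0,0,0,0,0,-0.08,0,0,0,0,0,-0.11,0,0,0,0,0,-0.14,0,0,0,0,0,-0.15,0,0,0,0,0,-0.15,0,0,0]'
python3 - <<'E'
from h import *
caps();print(row(557.2,346.5,220))
E
```

```text
t: 32.85
position: [598.9, -87.8, 42.4]
orientation: [0.999, 0.037, 0.0, 0.0]
wrist_force: [0.0, -1.8, -0.3]
opening: 0.408
finger_force: 29.9
t: 33.35
position: [598.4, -87.4, 42.1]
orientation: [0.999, 0.037, -0.0, -0.0]
wrist_force: [0.3, -0.7, -0.1]
opening: 0.724
finger_force: 0.0
t: 33.93
position: [600.8, -88.2, 196.2]
orientation: [0.999, 0.037, 0.003, 0.001]
wrist_force: [0.1, 0.0, -0.6]
opening: 0.752
finger_force: 0.0
yellow [596.2, -83.1, 95.8] 3.0 72 169 rack [50.7, -99.7]
blue [557.2, 346.3, 88.9] 5.3 116 93 rack [43.6, 331.4]
blue [428.5, -303.1, 90.2] 1.1 148 193 rack [-132.8, -306.7]
[-0.0088, -0.4358, 0.0093, -0.001, 0.002, -0.0]
```

```bash
python3 -m creep '[-0.008,-0.03,0.009,0,0,0,-0.008,-0.436,0.015,0,0,0,-0.008,-0.436,0.015,0,0,0,-0.008,-0.436,0.015,0,0,0,-0.008,-0.436,0.015,0,0,0,-0.008,-0.436,0.015,0,0,0,-0.008,-0.436,0.015,0,0,0,-0.008,-0.436,0.015,0,0,0,-0.008,-0.436,0.015,0,0,0,-0.008,-0.436,0.015,0,0,0,-0.008,-0.436,0.015,0,0,0,-0.008,-0.436,0.015,0,0,0,-0.008,-0.436,0.015,0,0,0,-0.008,-0.436,0.015,0,0,0,-0.008,-0.436,0.015,0,0,0,-0.008,-0.436,0.015,0,0,0]' 1
python3 - <<'E'
from h import *
print(row(558,346.5,74))
print([b for b in blobs(camera("top"),"blue") if b[1]<400],[b for b in blobs(camera("side"),"blue") if b[1]<400])
E
```

```text
t: 35.37
position: [558.5, 345.1, 176.5]
orientation: [0.999, 0.036, -0.001, 0.0]
wrist_force: [-0.1, 0.8, 0.4]
opening: 1.001
finger_force: 0.0
[-0.0001, -0.0015, 0.1405, 0.0, 0.002, -0.002]
[([156.1, 210.1], 53, [150, 207, 13, 7]), ([395.9, 253.6], 181, [388, 247, 17, 14]), ([23.0, 316.5], 171, [18, 281, 23, 60]), ([37.9, 301.4], 93, [34, 294, 9, 14]), ([32.8, 309.5], 37, [24, 309, 19, 2]), ([36.3, 325.7], 160, [32, 315, 10, 21])] [([273.5, 159.7], 89, [270, 154, 8, 12]), ([230.3, 262.6], 206, [224, 254, 13, 18])]
```

```bash
python3 -m creep '[0,-0.001,0.03,0,0,0,0,-0.001,0.06,0,0,0,0,-0.001,0.09,0,0,0,0,-0.001,0.115,0,0,0,0,-0.001,0.13,0,0,0,0,-0.001,0.14,0,0,0,0,-0.001,0.14,0,0,0,0,-0.001,0.14,0,0,0,0,-0.001,0.14,0,0,0]' && python3 -m creep '[0,0,0,0,0,0,0,0,0,0,0,0,0,0,0,0,0,0,0,0,0,0,0,0,0,0,0,0,0,0,0,0,0,0,0,0,0,0,0,0,0,0,0,0,0,0,0,0,0,0,0,0,0,0,0,0,0,0,0,0]' 0 && python3 -m creep '[0,0,-0.02,0,0,0,0,0,-0.045,0,0,0,0,0,-0.07,0,0,0,0,0,-0.095,0,0,0,0,0,-0.115,0,0,0,0,0,-0.13,0,0,0,0,0,-0.13,0,0,0,0,0,-0.13,0,0,0]'
python3 - <<'E'
from h import *
g=rk(-65,104);print(g,row(*g,198))
E
```

```text
t: 36.22
position: [559.6, 348.0, 39.0]
orientation: [0.999, 0.037, 0.001, -0.001]
wrist_force: [0.4, 0.3, 0.2]
opening: 1.0
finger_force: 0.0
t: 37.05
position: [558.2, 347.6, 36.8]
orientation: [0.999, 0.037, -0.001, -0.0]
wrist_force: [1.1, -1.8, -1.6]
opening: 0.405
finger_force: 30.0
t: 37.72
position: [557.9, 348.1, 166.4]
orientation: [0.999, 0.037, -0.001, -0.0]
wrist_force: [-0.7, 0.5, -7.3]
opening: 0.409
finger_force: 29.9
[465.68891076 111.50976664] [-0.1094, 0.2292, 0.0063, -0.001, 0.001, -0.0]
```

```bash
python3 -m creep '[-0.01,0.015,0,0,0,0,-0.025,0.045,0,0,0,0,-0.04,0.08,0,0,0,0,-0.055,0.112,0,0,0,0,-0.07,0.145,0,0,0,0,-0.085,0.175,0,0,0,0,-0.097,0.2,0,0,0,0,-0.105,0.218,0,0,0,0,-0.109,0.229,0,0,0,0,-0.109,0.229,0.02,0,0,0,-0.109,0.229,0.045,0,0,0,-0.109,0.229,0.07,0,0,0,-0.109,0.229,0.09,0,0,0,-0.109,0.229,0.105,0,0,0,-0.109,0.229,0.113,0,0,0,-0.109,0.229,0.117,0,0,0,-0.109,0.229,0.117,0,0,0,-0.109,0.229,0.117,0,0,0]'
python3 - <<'E'
from h import *
print(row(*rk(104,104),38+49.3))
E
```

```text
t: 39.22
position: [466.7, 111.5, 50.6]
orientation: [0.999, 0.037, -0.0, -0.0]
wrist_force: [-0.6, 0.3, -6.6]
opening: 0.412
finger_force: 30.0
[0.1679, -0.0001, 0.0012, -0.0, 0.0, -0.0]
```

```bash
python3 -m creep '[0.006,0,0.001,0,0,0,0.015,0,0.001,0,0,0,0.026,0,0.001,0,0,0,0.038,0,0.001,0,0,0,0.05,0,0.001,0,0,0,0.056,0,0.001,0,0,0,0.056,0,0.001,0,0,0]' && python3 -m creep '[0.008,0,0,0,0,0,0.02,0,0,0,0,0,0.032,0,0,0,0,0,0.044,0,0,0,0,0,0.056,0,0,0,0,0,0.068,0,0,0,0,0,0.08,0,0,0,0,0,0.092,0,0,0,0,0,0.102,0,0,0,0,0,0.112,0,0,0,0,0,0.112,0,0,0,0,0,0.112,0,0,0,0,0]' && python3 -m creep '[0,0,0.002,0,0,0,0.002,0,0.004,0,0,0,0.004,0,0.0045,0,0,0,0.006,0,0.0045,0,0,0,0.007,0,0.0045,0,0,0,0.007,0,0.0045,0,0,0]'
python3 - <<'E'
from h import *
print(unrk(sense()["position"]))
E
```

```text
t: 39.8
position: [524.8, 115.4, 50.1]
orientation: [0.999, 0.037, 0.001, -0.0]
wrist_force: [-0.1, 0.6, -5.2]
opening: 0.408
finger_force: 30.0
t: 40.8
position: [633.7, 123.6, 48.7]
orientation: [0.999, 0.037, -0.001, -0.0]
wrist_force: [0.1, -1.3, -5.6]
opening: 0.401
finger_force: 30.0
t: 41.3
position: [640.2, 124.1, 46.0]
orientation: [0.999, 0.037, -0.001, -0.0]
wrist_force: [-6.8, -1.0, 5.3]
opening: 0.406
finger_force: 30.0
[109.91615134 103.67142969]
```

```bash
python3 -m creep '[0,0,-0.0015,0,0,0,0,0,-0.0015,0,0,0]' && python3 -m creep '[0.001,0,0,0,0,0,0.002,0,0,0,0,0,0.002,0,0,0,0,0]' && python3 -m creep '[0.001,0,0,0,0,0,0.002,0,0,0,0,0,0.002,0,0,0,0,0]'
```

```text
t: 41.47
position: [641.0, 124.2, 46.3]
orientation: [0.999, 0.037, -0.0, -0.0]
wrist_force: [-0.5, 0.2, -6.4]
opening: 0.405
finger_force: 30.0
t: 41.72
position: [642.8, 124.3, 45.6]
orientation: [0.999, 0.037, -0.001, -0.0]
wrist_force: [-0.8, -0.3, -5.9]
opening: 0.405
finger_force: 30.0
t: 41.97
position: [645.0, 124.4, 45.9]
orientation: [0.999, 0.037, -0.0, -0.0]
wrist_force: [0.6, -0.7, -6.2]
opening: 0.404
finger_force: 30.0
```

```bash
python3 -m creep '[0.001,0,0,0,0,0,0.002,0,0,0,0,0,0.002,0,0,0,0,0]' && python3 -m creep '[0,0,0.001,0,0,0,0,0,0.001,0,0,0]'
python3 - <<'E'
from h import *
print(unrk(sense()["position"]))
E
```

```text
t: 42.22
position: [647.1, 124.6, 46.1]
orientation: [0.999, 0.037, -0.0, -0.0]
wrist_force: [-0.1, -0.4, -5.8]
opening: 0.405
finger_force: 30.0
t: 42.38
position: [647.1, 124.6, 45.4]
orientation: [0.999, 0.037, -0.0, -0.0]
wrist_force: [-1.1, -0.7, -4.5]
opening: 0.408
finger_force: 30.0
[116.85704105 103.63208813]
```

```bash
python3 -m creep '[0.001,0,0,0,0,0,0.002,0,0,0,0,0,0.002,0,0,0,0,0]' && python3 -m creep '[0.001,0,0,0,0,0,0.002,0,0,0,0,0,0.002,0,0,0,0,0]'
```

```text
t: 42.63
position: [648.6, 124.7, 45.8]
orientation: [0.999, 0.037, -0.001, -0.0]
wrist_force: [-5.0, -1.0, 3.2]
opening: 0.411
finger_force: 30.0
t: 42.88
position: [650.5, 124.9, 46.2]
orientation: [0.999, 0.037, -0.001, -0.0]
wrist_force: [-6.7, -0.9, 5.7]
opening: 0.404
finger_force: 30.0
```

```bash
python3 -m creep '[-0.001,0,-0.001,0,0,0,-0.002,0,-0.002,0,0,0,-0.002,0,-0.002,0,0,0]' && python3 -m creep '[0.001,0,0,0,0,0,0.002,0,0,0,0,0,0.002,0,0,0,0,0]' && python3 -m creep '[0.001,0,0,0,0,0,0.002,0,0,0,0,0,0.002,0,0,0,0,0]'
```

```text
t: 43.13
position: [648.7, 124.7, 46.5]
orientation: [0.999, 0.037, -0.0, -0.0]
wrist_force: [-0.3, 0.1, -6.0]
opening: 0.406
finger_force: 30.0
t: 43.38
position: [650.5, 124.9, 46.6]
orientation: [0.999, 0.037, -0.001, -0.0]
wrist_force: [-1.2, -0.2, -6.0]
opening: 0.41
finger_force: 30.0
t: 43.63
position: [651.9, 124.9, 46.7]
orientation: [0.999, 0.037, -0.002, -0.0]
wrist_force: [-4.9, -0.4, -4.2]
opening: 0.408
finger_force: 30.0
```

```bash
python3 -m creep '[-0.002,0,0.001,0,0,0,-0.002,0,0.002,0,0,0,-0.002,0,0.002,0,0,0]' && python3 -m creep '[0,0,0,0,0,0,0,0,0,0,0,0,0,0,0,0,0,0,0,0,0,0,0,0,0,0,0,0,0,0,0,0,0,0,0,0]' 0.75 && python3 -m creep '[0,0,-0.02,0,0,0,0,0,-0.05,0,0,0,0,0,-0.08,0,0,0,0,0,-0.115,0,0,0,0,0,-0.12,0,0,0,0,0,-0.12,0,0,0]'
python3 - <<'E'
from h import *
caps();print(row(428.5,-302,205))
E
```

```text
t: 43.88
position: [651.2, 124.9, 46.0]
orientation: [0.999, 0.037, 0.0, -0.0]
wrist_force: [-4.1, -0.6, 0.8]
opening: 0.402
finger_force: 30.0
t: 44.38
position: [651.2, 124.9, 45.3]
orientation: [0.999, 0.037, -0.0, -0.0]
wrist_force: [-0.2, 0.2, 1.0]
opening: 0.722
finger_force: 0.0
t: 44.88
position: [653.7, 125.1, 169.7]
orientation: [0.999, 0.037, 0.004, -0.0]
wrist_force: [-0.2, 0.1, -0.2]
opening: 0.748
finger_force: 0.0
yellow [655.9, -82.9, 100.6] 2.6 35 167 rack [110.3, -104.0]
yellow [596.3, -88.6, 99.1] 4.1 127 171 rack [50.5, -105.2]
blue [428.0, -300.1, 89.6] 1.5 180 226 rack [-133.0, -303.7]
[-0.2529, 0.4093, -0.0023, -0.0, 0.001, -0.001]
```

```bash
python3 -m creep '[-0.02,0.03,0,0,0,0,-0.253,0.409,-0.002,0,0,0,-0.253,0.409,-0.002,0,0,0,-0.253,0.409,-0.002,0,0,0,-0.253,0.409,-0.002,0,0,0,-0.253,0.409,-0.002,0,0,0,-0.253,0.409,-0.002,0,0,0,-0.253,0.409,-0.002,0,0,0,-0.253,0.409,-0.002,0,0,0,-0.253,0.409,-0.002,0,0,0,-0.253,0.409,-0.002,0,0,0,-0.253,0.409,-0.002,0,0,0,-0.253,0.409,-0.002,0,0,0,-0.253,0.409,-0.002,0,0,0,-0.253,0.409,-0.002,0,0,0,-0.253,0.409,-0.002,0,0,0,-0.253,0.409,-0.002,0,0,0]' 1
python3 - <<'E'
from h import *
print(row(428,-301,72)); caps(("blue",))
E
```

```text
t: 46.4
position: [429.0, -300.2, 166.5]
orientation: [0.999, 0.038, -0.001, -0.001]
wrist_force: [-0.1, 0.0, 0.1]
opening: 1.0
finger_force: 0.0
[-0.0009, 0.0009, 0.1325, -0.001, 0.002, 0.001]
blue [645.5, 128.2, 99.9] 6.4 115 118 rack [115.5, 107.3]
```

```bash
python3 -m creep '[-0.001,0.001,0.03,0,0,0,-0.001,0.001,0.06,0,0,0,-0.001,0.001,0.085,0,0,0,-0.001,0.001,0.107,0,0,0,-0.001,0.001,0.122,0,0,0,-0.001,0.001,0.132,0,0,0,-0.001,0.001,0.132,0,0,0,-0.001,0.001,0.132,0,0,0,-0.001,0.001,0.132,0,0,0]' && python3 -m creep '[0,0,0,0,0,0,0,0,0,0,0,0,0,0,0,0,0,0,0,0,0,0,0,0,0,0,0,0,0,0,0,0,0,0,0,0,0,0,0,0,0,0,0,0,0,0,0,0,0,0,0,0,0,0,0,0,0,0,0,0]' 0 && python3 -m creep '[0,0,-0.02,0,0,0,0,0,-0.045,0,0,0,0,0,-0.07,0,0,0,0,0,-0.095,0,0,0,0,0,-0.115,0,0,0,0,0,-0.13,0,0,0,0,0,-0.13,0,0,0,0,0,-0.13,0,0,0]'
python3 - <<'E'
from h import *
g=rk(-65,104);print(g,row(*g,198))
E
```

```text
t: 47.25
position: [428.6, -303.3, 36.5]
orientation: [0.999, 0.037, 0.0, 0.001]
wrist_force: [-0.7, -0.0, 1.0]
opening: 1.0
finger_force: 0.0
t: 48.08
position: [427.5, -302.1, 35.1]
orientation: [0.999, 0.037, -0.001, -0.001]
wrist_force: [0.3, 2.0, 1.9]
opening: 0.407
finger_force: 30.0
t: 48.75
position: [427.6, -302.7, 164.7]
orientation: [0.999, 0.037, -0.0, 0.0]
wrist_force: [-0.1, 0.2, -5.1]
opening: 0.405
finger_force: 30.0
[465.68891076 111.50976664] [0.0684, -0.4103, 0.0047, -0.0, 0.001, -0.001]
```

```bash
python3 -m creep '[0.003,-0.02,0,0,0,0,0.008,-0.05,0,0,0,0,0.013,-0.085,0,0,0,0,0.019,-0.12,0,0,0,0,0.025,-0.155,0,0,0,0,0.031,-0.19,0,0,0,0,0.037,-0.225,0,0,0,0,0.043,-0.26,0,0,0,0,0.049,-0.295,0,0,0,0,0.055,-0.33,0,0,0,0,0.06,-0.36,0,0,0,0,0.064,-0.385,0,0,0,0,0.067,-0.402,0,0,0,0,0.068,-0.41,0,0,0,0,0.068,-0.41,0.02,0,0,0,0.068,-0.41,0.045,0,0,0,0.068,-0.41,0.07,0,0,0,0.068,-0.41,0.09,0,0,0,0.068,-0.41,0.1,0,0,0,0.068,-0.41,0.1,0,0,0]' && python3 -m creep '[0,0,0.008,0,0,0,0,0,0.014,0,0,0,0,0,0.017,0,0,0,0,0,0.017,0,0,0,0,0,0.017,0,0,0]'
python3 - <<'E'
from h import *
print(row(*rk(42,104),38+48))
E
```

```text
t: 50.42
position: [461.6, 110.5, 61.1]
orientation: [0.999, 0.037, -0.005, 0.0]
wrist_force: [-0.2, 0.5, -6.8]
opening: 0.408
finger_force: 30.0
t: 50.83
position: [465.7, 111.2, 48.6]
orientation: [0.999, 0.037, -0.0, -0.0]
wrist_force: [0.5, -0.0, -5.6]
opening: 0.405
finger_force: 30.0
[0.107, -0.0003, 0.0006, -0.0, 0.0, -0.001]
```

```bash
python3 -m creep '[0.006,0,0,0,0,0,0.016,0,0,0,0,0,0.028,0,0,0,0,0,0.04,0,0,0,0,0,0.052,0,0,0,0,0,0.064,0,0,0,0,0,0.076,0,0.001,0,0,0,0.088,0,0.001,0,0,0,0.098,0,0.002,0,0,0,0.107,0,0.002,0,0,0,0.107,0,0.002,0,0,0,0.107,0,0.002,0,0,0]' && python3 -m creep '[0.003,0,0.001,0,0,0,0.006,0,0.001,0,0,0,0.007,0,0.001,0,0,0,0.007,0,0.001,0,0,0]' && python3 -m creep '[0.001,0,0,0,0,0,0.002,0,0,0,0,0,0.002,0,0,0,0,0]'
python3 - <<'E'
from h import *
print(unrk(sense()["position"]))
E
```

```text
t: 51.83
position: [572.6, 119.1, 46.1]
orientation: [0.999, 0.037, -0.001, -0.0]
wrist_force: [-0.4, -0.3, -5.5]
opening: 0.404
finger_force: 30.0
t: 52.17
position: [578.8, 119.6, 45.1]
orientation: [0.999, 0.037, -0.001, -0.0]
wrist_force: [-0.6, 0.7, -5.7]
opening: 0.407
finger_force: 30.0
t: 52.42
position: [580.2, 119.7, 44.9]
orientation: [0.999, 0.037, -0.001, -0.0]
wrist_force: [-4.3, -0.5, -3.1]
opening: 0.405
finger_force: 30.0
[ 49.75473281 103.72094959]
```

```bash
python3 -m creep '[0.001,0,0,0,0,0,0.002,0,0,0,0,0,0.002,0,0,0,0,0]' && python3 -m creep '[-0.001,0,0.001,0,0,0,-0.001,0,0.002,0,0,0,-0.001,0,0.002,0,0,0]' && python3 -m creep '[0,0,0,0,0,0,0,0,0,0,0,0,0,0,0,0,0,0,0,0,0,0,0,0,0,0,0,0,0,0,0,0,0,0,0,0]' 0.75 && python3 -m creep '[0,0,-0.02,0,0,0,0,0,-0.05,0,0,0,0,0,-0.08,0,0,0,0,0,-0.12,0,0,0,-0.03,0.04,-0.15,0,0,0,-0.06,0.1,-0.15,0,0,0,-0.15,0.35,-0.15,0,0,0,-0.15,0.35,-0.15,0,0,0,-0.15,0.35,-0.15,0,0,0,-0.15,0.35,-0.15,0,0,0,-0.15,0.35,-0.15,0,0,0,-0.15,0.35,-0.15,0,0,0,-0.15,0.35,-0.15,0,0,0,-0.15,0.35,-0.15,0,0,0,-0.15,0.35,-0.15,0,0,0]'
python3 - <<'E'
from h import *
caps();t=camera("top");s=camera("side")
a=cv2.resize(t["frame"][150:250,205:355],(600,400),interpolation=cv2.INTER_CUBIC)
b=cv2.resize(s["frame"][150:270,240:345],(350,400),interpolation=cv2.INTER_CUBIC)
cv2.imwrite("pics/l2.png",cv2.resize(np.hstack([a,b]),(800,337)))
g=rk(-12,52);print(row(*g,200))
E
```

```text
t: 52.67
position: [582.4, 119.9, 44.9]
orientation: [0.999, 0.037, -0.001, -0.0]
wrist_force: [-4.4, 0.0, -2.4]
opening: 0.405
finger_force: 30.0
t: 52.92
position: [582.3, 119.9, 44.1]
orientation: [0.999, 0.037, -0.0, -0.0]
wrist_force: [-5.9, -0.1, 2.1]
opening: 0.406
finger_force: 30.0
t: 53.42
position: [582.4, 119.8, 43.3]
orientation: [0.999, 0.037, -0.0, -0.0]
wrist_force: [-0.5, -0.1, -0.2]
opening: 0.724
finger_force: 0.0
t: 54.67
position: [457.2, -243.6, 193.3]
orientation: [0.999, 0.034, -0.0, 0.0]
wrist_force: [-0.2, 0.3, 0.4]
opening: 0.746
finger_force: 0.0
yellow [661.1, -81.7, 101.8] 6.7 99 169 rack [115.6, -103.2]
yellow [596.2, -88.9, 99.6] 4.0 125 168 rack [50.4, -105.5]
blue [645.3, 128.2, 99.8] 6.1 114 118 rack [115.4, 107.3]
blue [580.5, 123.5, 95.7] 4.3 139 124 rack [50.4, 107.4]
[0.0862, -0.297, 0.0312, -0.001, 0.001, 0.001]
```

View pics/l2.png

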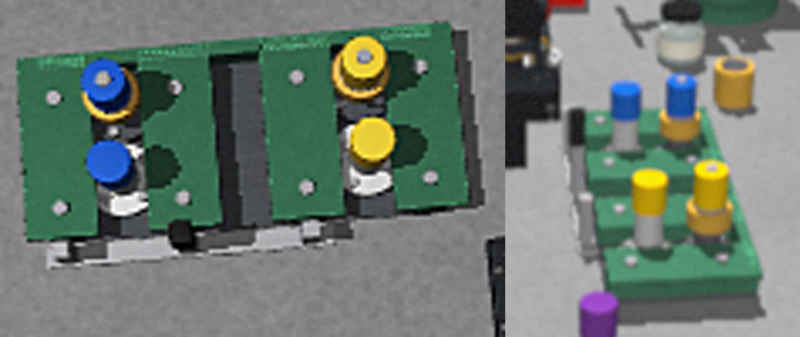

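```bash
python3 -m creep '[0.02,-0.03,0,0,0,0,0.086,-0.297,0,0,0,0,0.086,-0.297,0,0,0,0,0.086,-0.297,0,0,0,0,0.086,-0.297,0.02,0,0,0,0.086,-0.297,0.031,0,0,0,0.086,-0.297,0.031,0,0,0,0.086,-0.297,0.031,0,0,0,0.086,-0.297,0.031,0,0,0,0.086,-0.297,0.031,0,0,0,0.086,-0.297,0.031,0,0,0,0.086,-0.297,0.031,0,0,0]' 1
python3 - <<'E'
from h import *
print(row(522.7,63.1,76))
E
```

```text
t: 55.87
position: [522.2, 62.0, 162.6]
orientation: [0.999, 0.037, -0.0, 0.0]
wrist_force: [0.1, -0.3, 0.7]
opening: 0.998
finger_force: 0.0
[0.0006, -0.0011, 0.1246, 0.0, 0.0, -0.0]
```

```bash
python3 -m creep '[0,-0.001,0.025,0,0,0,0,-0.001,0.05,0,0,0,0,-0.001,0.075,0,0,0,0,-0.001,0.095,0,0,0,0,-0.001,0.11,0,0,0,0,-0.001,0.123,0,0,0,0,-0.001,0.123,0,0,0]' && python3 -m creep '[0,0,0,0,0,0,0,0,0,0,0,0,0,0,0,0,0,0,0,0,0,0,0,0,0,0,0,0,0,0,0,0,0,0,0,0,0,0,0,0,0,0,0,0,0,0,0,0,0,0,0,0,0,0,0,0,0,0,0,0,0,0,0,0,0,0,0,0,0,0,0,0]' 0 && python3 -m creep '[0,0.006,0,0,0,0,0,0.014,0,0,0,0,0,0.022,0,0,0,0,0,0.03,0,0,0,0,0,0.037,0,0,0,0,0,0.042,0,0,0,0,0,0.046,0,0,0,0,0,0.049,0,0,0,0,0,0.051,0,0,0,0,0,0.051,0,0,0,0]'
```

```text
t: 56.45
position: [519.7, 62.0, 36.6]
orientation: [0.999, 0.036, -0.003, -0.0]
wrist_force: [-1.0, 0.9, 0.9]
opening: 1.001
finger_force: 0.0
t: 57.45
position: [521.9, 63.1, 39.1]
orientation: [0.999, 0.037, -0.001, 0.0]
wrist_force: [0.8, -0.4, -1.0]
opening: 0.206
finger_force: 30.0
t: 58.28
position: [525.9, 11.6, 39.1]
orientation: [0.999, 0.037, -0.0, 0.0]
wrist_force: [1.6, -0.6, -0.9]
opening: 0.202
finger_force: 30.0
```

```bash
python3 -m creep '[0,0.001,0,0,0,0,0,0.002,0,0,0,0,0,0.002,0,0,0,0]' && python3 -m creep '[0,0.001,0,0,0,0,0,0.002,0,0,0,0,0,0.002,0,0,0,0]'
```

```text
t: 58.53
position: [525.9, 11.3, 39.1]
orientation: [0.999, 0.037, -0.0, -0.001]
wrist_force: [1.1, 4.9, -0.7]
opening: 0.207
finger_force: 30.0
t: 58.78
position: [525.8, 11.4, 39.1]
orientation: [0.999, 0.037, -0.001, -0.002]
wrist_force: [2.1, 14.2, -0.8]
opening: 0.204
finger_force: 30.0
```

```bash
python3 -m creep '[0,-0.0035,0,0,0,0,0,-0.0035,0,0,0,0]' && python3 -m creep '[0,0,0,0,0,0,0,0,0,0,0,0,0,0,0,0,0,0,0,0,0,0,0,0,0,0,0,0,0,0,0,0,0,0,0,0]' 0.8 && python3 -m creep '[0,0,-0.03,0,0,0,0,0,-0.06,0,0,0,0,0,-0.1,0,0,0,0,0,-0.14,0,0,0,-0.05,0.25,-0.15,0,0,0,-0.05,0.25,-0.15,0,0,0,-0.05,0.25,-0.15,0,0,0,-0.05,0.25,-0.15,0,0,0,-0.05,0.25,-0.15,0,0,0,-0.05,0.25,-0.15,0,0,0,-0.05,0.25,-0.15,0,0,0,-0.05,0.25,-0.15,0,0,0,-0.05,0.25,-0.15,0,0,0,-0.05,0.25,-0.15,0,0,0]'
python3 - <<'E'
from h import *
caps();t=camera("top");s=camera("side")
a=cv2.resize(t["frame"][150:250,205:355],(600,400),interpolation=cv2.INTER_CUBIC)
b=cv2.resize(s["frame"][150:270,240:345],(350,400),interpolation=cv2.INTER_CUBIC)
cv2.imwrite("pics/l3.png",cv2.resize(np.hstack([a,b]),(800,337)))
E
```

```text
t: 58.95
position: [525.8, 12.2, 39.1]
orientation: [0.999, 0.037, -0.0, 0.0]
wrist_force: [2.4, 2.5, -2.0]
opening: 0.204
finger_force: 30.0
t: 59.45
position: [525.7, 11.7, 39.2]
orientation: [0.999, 0.037, -0.001, -0.0]
wrist_force: [0.8, 0.5, -0.6]
opening: 0.575
finger_force: 0.0
t: 60.62
position: [494.4, -239.8, 188.8]
orientation: [0.999, 0.037, -0.001, -0.001]
wrist_force: [0.1, 0.2, -0.8]
opening: 0.799
finger_force: 0.0
yellow [661.1, -81.4, 101.9] 6.7 101 170 rack [115.6, -102.9]
yellow [596.3, -88.9, 99.3] 4.1 126 170 rack [50.4, -105.5]
blue [645.0, 128.2, 99.7] 5.3 119 118 rack [115.0, 107.4]
blue [580.4, 123.4, 96.1] 4.2 140 127 rack [50.3, 107.4]
```

View pics/l3.png

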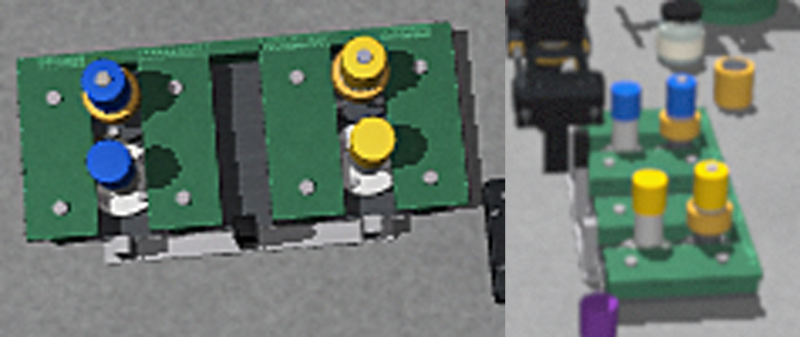

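```bash
python3 -c "
from station import *
print(hand_in())"
```

```text
the job is handed in; nothing more can be done
None
```

I loaded the two valves that were present: yellow valve and stub in the right lane, blue pair in the left, both standing at the back stop in the last images. The locking rail is slid to its shut stop, and I handed the job in at about 61 s without seeing its verdict.

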